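Sort left- and right-hand shelf brackets

ROBOT

A 6-joint arm with a two-finger parallel gripper is mounted at the origin on the work surface. World frame = base frame: x ahead of the robot, y to its left, z up, the work surface at z = 0. Lengths are in mm, angles in rad, forces in N, time in s.
With the tool pointing down it reaches from about 225 to 875 mm from the base axis. Payload 3.4 kg.
Tool frame: the origin (TCP) lies midway between the tips of the shut fingers; the grasp point (between the pads) lies 19 mm behind it; x points along the fingers, z is the direction in which the jaws open and shut, and the axes are right-handed (so a half turn about x gives the same grasp; the last joint's range is limited). The gripper opens to 85 mm and grips with 20 to 120 N. Pads are 22 mm wide; open, the fingers measure 114 mm over their backs; the gripper's body (76 mm by 85 mm) begins 54 mm behind the grasp point. The pads swing forward as they close: fully open they stand 13 mm farther back than shut.
Start: joints at [1.212, 0.276, 1.505, -0, 1.361, -0.121], TCP at [135.465, 558.849, 231.328] pointing down, gripper open.
Joint ranges: [-2.89, 2.89], [-0.75, 2.08], [0.22, 2.7], [-1.18, 4.32], [0.11, 2.71], [-2.7, 2.7]. Speed limits (rad/s): [2.57, 2.57, 3.14, 3.14, 3.14, 3.14].

INTERFACE

Orientations are given as a rotation vector (axis times angle).
In Python, from station import * gives the robot as it stands. The module is installed in compiled form; this text tells all that it offers.
- The arm moves only by the tool play_rows, never from a script. Its argument "plan" is text: rows parted by semicolons, each of 7 numbers parted by spaces: the shift along the tool's x, y, z in mm, then the turn, a rotation vector about the tool's x, y, z in degrees, then the opening, from 0 (shut) to 1 (fully open). A call has 1 to 5 rows; each row shifts and turns the pose as measured when the row begins, along the tool's axes as they then stand; what a row does not reach is not made up. A row lasts 1/10 s, in which the tool goes at most 50 mm and 8.59 degrees, less where a joint would pass 70% of its speed; a pose out of reach is approached as far as the arm can. A call is refused whole if a number of a shift passes 50 or a number of a turn 8.59, either way. A call with a gripper value outside its range is refused whole. The fingers move at their own pace and stop on an object; the grip force is fixed at half the most. Time passes only in rows, so rows that do not move let the fingers close. It gives the time, the measured TCP pose, the force and the opening at its end, in the units of the state.
- state(): the state, without advancing time (a new reading comes with each control period).
- get_image(name): name is "scene" or "side" or "wrist"; returns a dict with "img" (400x640x3 uint8, red, green, blue), "range_z" (400x640 float32, mm along the optical axis (not along the pixel's ray), 0 where there is no reading), "fx", "fy", "cx", "cy" (pixels), "k1" (the pictures are not rectified: a ray, as slopes to the right and down, at radius r is drawn at 1 + k1 r^2 times it, then the intrinsics apply), "R" (3x3) and "t" (3): a world point X has camera coordinates R X + t. Camera axes: x right, y down, z forward; pixel columns grow to the right and rows downward; lengths in mm; the calibration is good to about 2 mm. A picture is of the moment at which its call begins.
- sign_off(): hands the job in, once; it reports no verdict.
The state is a dict: "time_s": time; "qpos": joint angles; "joint_vel": joint speeds; "joint_torque": joint torques, N m; "position": TCP position; "tool_rot": TCP orientation; "contact_force": force on the tool from outside, world axes, zero at the start; "ft_torque": the same for the moment, N m; "width": finger opening in mm.
Only numpy, scipy, OpenCV 4.12 (cv2) and the standard library are available. Lean on these libraries where they do the work, as an engineer would, in place of code of your own. Each camera call takes 0.05 s, during which the arm holds its last target. There are 200 camera calls.

TASK

Sort the two loose shelf brackets, one left-hand and one right-hand, into their own plywood trays: each goes into the tray whose screwed-down sample is the same hand, not its mirror image. Lay each bracket flat on the tray's floor, the way up it lies now, and let it go.

Things in the scene. Friction and masses are not known exactly. Their poses are not given: they have to be found in the camera images.
- bracket_left: loose steel bracket, lying flat: spine 100 (x) x 16 (y) x 24 mm high; gripped across the 16 mm at mid-length. At its +x end a flat ear with a hole, 4 thick, 36 along x, out to 48 mm from the spine's midline, to +y: seen from above, ear end away from you, the ear is on the left. Origin: underside, mid-spine. (A third one, ear at mid-length, is neither hand: ignore it.)
- bracket_right: loose steel bracket, lying flat: spine 100 (x) x 16 (y) x 24 mm high; gripped across the 16 mm at mid-length. At its +x end a flat ear with a hole, 4 thick, 36 along x, out to 48 mm from the spine's midline, to -y: seen from above, ear end away from you, the ear is on the right. Origin: underside, mid-spine. (A third one, ear at mid-length, is neither hand: ignore it.)
- tray_left: fixed plywood tray for left-hand brackets: box 160 (x) x 150 (y) outside, walls 5 thick, 30 mm high, floor top 5 mm above table. Origin: table height, centre of box; x away from the robot within 15 deg. On its +x side a ledge 75 deep, 12 high holds a screwed-down left-hand sample, top at 36 mm, ear end to +y, ear to -x. Trays may swap sides.
- tray_right: fixed plywood tray for right-hand brackets: box 160 (x) x 150 (y) outside, walls 5 thick, 30 mm high, floor top 5 mm above table. Origin: table height, centre of box; x away from the robot within 15 deg. On its +x side a ledge 75 deep, 12 high holds a screwed-down right-hand sample, top at 36 mm, ear end to +y, ear to +x. Trays may swap sides.
Mind the look-alikes: they are no part of the job. Leave any pink or yellow look-alike of the bracket_right alone.

How it is judged (in metres and radians):
At the end, for the whole second after the job is handed in: The left-hand bracket lies in the left-hand tray and the right-hand bracket in the right-hand tray: origin between the tray's walls (75 mm along x and 70 mm along y of its centre), underside at most 12 mm above the table (so on the tray's floor), right way up within 10 degrees, released and at rest (x of bracket_left in the frame of tray_left between -0.075 and 0.075 m and y of bracket_left in the frame of tray_left between -0.07 and 0.07 m and z of bracket_left in the frame of tray_left below 0.012 m and angle between each of bracket_left, bracket_right's own z axis and vertical below 0.175 rad and linear speed of each of bracket_left, bracket_right below 0.02 m/s and x of bracket_right in the frame of tray_right between -0.075 and 0.075 m and y of bracket_right in the frame of tray_right between -0.07 and 0.07 m and z of bracket_right in the frame of tray_right below 0.012 m); the robot touches nothing.
It also fails if it takes over 64 s, if anything falls off the work surface, if the arm or the gripper's body presses on something with over 40 N, if the wrist force passes 120 N, or if a joint passes its speed limit or range.

## Working session

There is one attempt and no reset: what is moved stays moved. The work goes in short steps, Python scripts to look and compute and a tool call to move; the robot and the scene stay as the last step left them, time stands still between calls to the robot, and variables do not carry over. Pictures are saved under pics/ and viewed, about 8 in all and at most 12, crops included, and the job is handed in when it is done.

Besides the shell and the picture viewer there is one more tool, called after "Request:" in YAML: its name, and indented under it one key for each argument. play_rows: Moves the arm, as the interface text tells. Its arguments: {"type":"object","properties":{"plan":{"type":"string"}},"required":["plan"]}

```bash
mkdir -p pics; cat > h.py <<'E'
from station import *
import numpy as np, cv2
from scipy.spatial.transform import Rotation as Ro
def pts(d):
    v,u=np.mgrid[0:400,0:640].astype(float)
    K=np.array([[d['fx'],0,d['cx']],[0,d['fy'],d['cy']],[0,0,1]])
    p=cv2.undistortPoints(np.stack([u,v],-1).reshape(-1,1,2),K,np.array([d['k1'],0,0,0,0.])).reshape(400,640,2)
    z=d['range_z'].astype(float)
    C=np.dstack([p[...,0]*z,p[...,1]*z,z])
    W=(C-np.array(d['t']).ravel())@np.array(d['R'])
    W[z==0]=np.nan
    return W
E
python3 - <<'E'
from h import *
for n in ['scene','side']:
    d=get_image(n); W=pts(d); np.save(n+'.npy',W); cv2.imwrite('pics/%s0.png'%n,d['img'][...,::-1])
    cv2.imwrite(n+'_raw.png',d['img'][...,::-1])
    print(n,np.nanmedian(W[...,2]),np.array(d['R']).T@-np.array(d['t']).ravel())
print(state())
E
```

```text
scene 0.25425077094280424 [ 988.27254919 -508.31362827  971.43728376]
side 0.7293437593359742 [ 300.25378354 -860.2941789   557.67010533]
{'time_s': 0.1, 'qpos': array([ 1.21199877e+00,  2.76540684e-01,  1.50604675e+00, -1.99101931e-06,
        1.36071923e+00, -1.21018292e-01]), 'joint_vel': array([ 6.53117654e-05, -4.02772472e-03, -5.13027389e-03,  1.17827240e-03,
        3.24456996e-04,  4.89863796e-04]), 'joint_torque': array([ 9.11814805e-04, -4.17703700e+01, -2.46401489e+01, -2.03172640e-04,
        6.06825823e-03,  8.00862438e-06]), 'position': array([135.27873936, 558.34889285, 230.50510986]), 'tool_rot': array([-1.033236  ,  1.31384512,  1.03174807]), 'contact_force': array([-0.23293268, -0.95023852, -0.22323354]), 'ft_torque': array([ 0.04044132, -0.04885419,  0.02997801]), 'width': 85.38212732303064}
```

View pics/scene0.png

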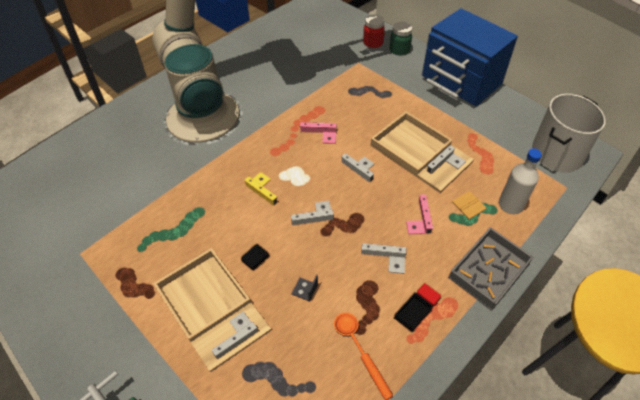

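View pics/side0.png

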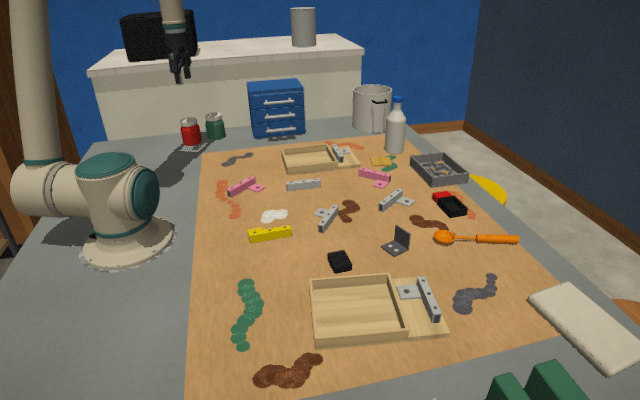

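Scene picture: three grey candidates at (357,166), (313,214) and (385,252). Pink ones are at (320,130) and (422,215), and a yellow one at (262,188). The trays are at (205,295) and (410,148). I'll make a rectified top view to tell the hands apart.

```bash
python3 - <<'E'
from h import *
d=get_image('scene'); W=np.load('scene.npy')
def ortho(z,x0,x1,y0,y1,s):
    # up = +x, left = +y
    xs=np.arange(x1,x0,-1/s); ys=np.arange(y1,y0,-1/s)
    X,Y=np.meshgrid(xs,ys,indexing='ij')
    P=np.stack([X,Y,np.full_like(X,z)],-1).reshape(-1,3)
    R=np.array(d['R']);t=np.array(d['t']).ravel()
    K=np.array([[d['fx'],0,d['cx']],[0,d['fy'],d['cy']],[0,0,1]])
    p=cv2.projectPoints(P,cv2.Rodrigues(R)[0],t,K,np.array([d['k1'],0,0,0,0.]))[0].reshape(*X.shape,2).astype(np.float32)
    return cv2.remap(d['img'][...,::-1].copy(),p[...,0],p[...,1],cv2.INTER_CUBIC)
im=ortho(24,150,820,-440,440,0.9)
for v in range(200,820,100):
    cv2.putText(im,str(v),(0,int((820-v)*.9)),0,.35,(255,255,255)); cv2.line(im,(0,int((820-v)*.9)),(800,int((820-v)*.9)),(255,255,255),1)
for y in range(-400,440,100):
    c=int((440-y)*.9); cv2.putText(im,str(y),(c,10),0,.35,(255,255,255)); cv2.line(im,(c,0),(c,600),(255,255,255),1)
cv2.imwrite('pics/ortho.png',im[:600,:800])
for u,v in [(357,166),(313,214),(385,252),(205,295),(410,148)]: print(u,v,W[v,u].round())
E
```

```text
357 166 [462. 152.  22.]
313 214 [490. -36.  25.]
385 252 [679.   5.  19.]
205 295 [ 466. -347.    8.]
410 148 [514. 309.   8.]
```

View pics/ortho.png

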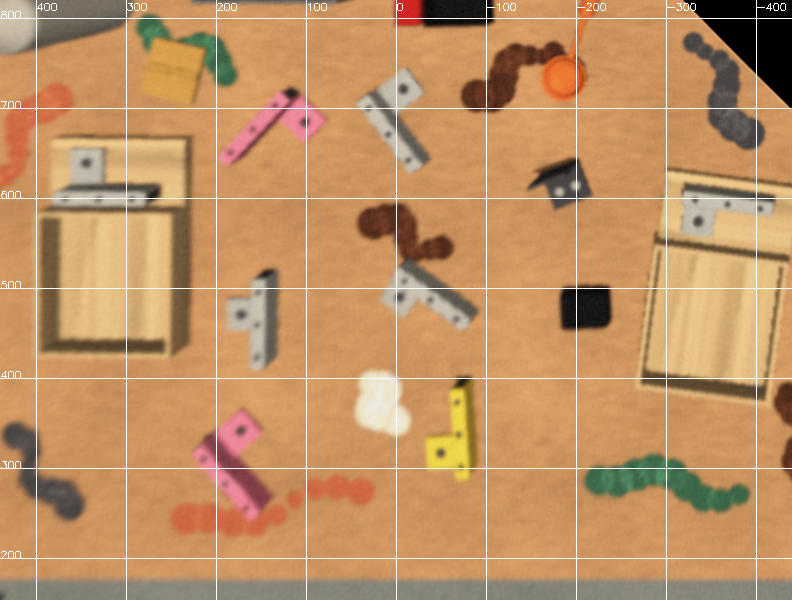

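```bash
cat > m.py <<'E'
from h import *
def spine(P,c,zlo=17,zhi=30,r=75):
    P=P[np.isfinite(P).all(1)]
    q=P[(np.hypot(P[:,0]-c[0],P[:,1]-c[1])<r)&(P[:,2]>zlo)&(P[:,2]<zhi)]
    (cx,cy),(w,h),a=cv2.minAreaRect(q[:,:2].astype(np.float32))
    b=cv2.boxPoints(((cx,cy),(w,h),a)); e=b[1]-b[0] if np.linalg.norm(b[1]-b[0])>np.linalg.norm(b[2]-b[1]) else b[2]-b[1]
    print(len(q),'c',round(cx,1),round(cy,1),'size',round(w),round(h),'ang',np.degrees(np.arctan2(e[1],e[0])).round(1),'ztop',np.percentile(q[:,2],[50,95]).round(1))
E
python3 - <<'E'
from m import *
S=np.load('scene.npy').reshape(-1,3);D=np.load('side.npy').reshape(-1,3)
for nm,P in [('scene',S),('side',D)]:
    for c in [(490,-40),(675,8)]: print(nm,end=' ');spine(P,c,17,30,75)
    # trays: points of wall tops z 24..34 & floor
    for c in [(500,310),(465,-355)]: 
        print(nm,'tray',end=' ');spine(P,c,24,33,125)
        print(nm,'floor',end=' ');spine(P,c,3,7.5,80)
d=get_image('scene');im=d['img'][...,::-1]
a=cv2.resize(im[190:290,280:420],(560,400),interpolation=cv2.INTER_CUBIC)
b=[cv2.resize(im[y:y+80,x:x+80],(240,200),interpolation=cv2.INTER_CUBIC) for x,y in [(195,300),(415,125)]]
cv2.imwrite('pics/crop.png',np.hstack([a,np.vstack(b)]))
E
```

```text
scene 288 c 489.0 -39.9 size 101 21 ang 54.6 ztop [23.  26.5]
scene 336 c 671.6 9.0 size 101 19 ang 36.6 ztop [24.1 27.5]
scene tray 562 c 519.3 319.6 size 156 188 ang -0.3 ztop [28.7 32.2]
scene floor 1100 c 499.7 310.9 size 157 140 ang 90.0 ztop [5.3 7.2]
scene tray 748 c 484.5 -354.2 size 151 210 ang -7.4 ztop [29.5 32.3]
scene floor 2570 c 455.3 -356.0 size 151 140 ang 82.7 ztop [5.3 7.2]
side 182 c 490.1 -40.9 size 102 17 ang 54.6 ztop [24.  25.9]
side 163 c 674.0 6.4 size 102 18 ang 37.5 ztop [24.2 26.1]
side tray 352 c 520.6 319.3 size 159 183 ang -0.5 ztop [29.1 32.1]
side floor 395 c 498.1 311.7 size 158 144 ang 64.2 ztop [5.9 7.3]
side tray 1073 c 466.3 -353.1 size 154 162 ang -7.5 ztop [29.1 31.2]
side floor 3356 c 466.7 -355.0 size 148 151 ang -8.2 ztop [4.9 6.6]
```

View pics/crop.png

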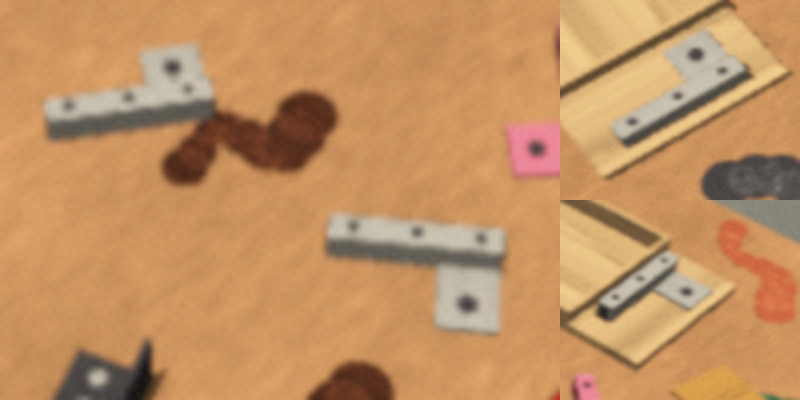

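The crop confirms the choice:
- The bracket at (313,214) matches the sample on the tray at (205,295), so it is left-hand. It lies at about (490,-40) with yaw 54.6°, and its tray is at about (466,-354) with yaw -7.5°.
- The bracket at (385,252) matches the sample at (440,155), so it is right-hand. It lies at about (673,8) with yaw 37°, and its tray is at about (507,318) with yaw 0°.
- The bracket at (357,166) has its ear at mid-length, so it is ignored.

```bash
cat > go.py <<'E'
import sys
from h import *
# usage: go.py x y z spineyaw nrows  -> rows (jaw axis perpendicular to spine)
x,y,z,yaw=map(float,sys.argv[1:5]); n=int(sys.argv[5]) if len(sys.argv)>5 else 5
flip=len(sys.argv)>6
s=state(); p=np.array(s['position']);R=Ro.from_rotvec(s['tool_rot'])
print('t',s['time_s'],'p',p.round(1),'q',np.round(s['qpos'],2),'F',np.round(s['contact_force'],1),'w',round(s['width'],1))
M=R.as_matrix(); jz=np.degrees(np.arctan2(M[1,2],M[0,2]))
k=min([yaw+90,yaw-90,yaw+270,yaw-270],key=lambda a:abs((a-jz+180)%360-180))
if flip:k+=180
k=jz+(k-jz+180)%360-180
jr=np.radians(k); Z=np.array([np.cos(jr),np.sin(jr),0]);X=np.array([0,0,-1.]);T=Ro.from_matrix(np.stack([X,np.cross(Z,X),Z],1))
print('jaw',jz.round(1),'->',round(k,1))
tgt=np.array([x,y,z])
for i in range(n):
    dv=R.inv().apply(tgt-p); m=np.abs(dv).max(); nl=np.linalg.norm(dv); dv*=min(1,48/max(nl,1e-6))
    w=np.degrees((R.inv()*T).as_rotvec()); w*=min(1,8.4/max(np.linalg.norm(w),1e-6))
    dv=dv.round(1 if nl<5 else 0); w=w.round(1)
    print(*dv,*w,sep=' ')
    p=p+R.apply(dv); R=R*Ro.from_rotvec(np.radians(w))
E
python3 go.py 490 -40 180 54.6 15
```

```text
t 0.2 p [135.3 558.5 230.8] q [ 1.21  0.28  1.51 -0.    1.36 -0.12] F [-0.7 -0.  -0.4] w 85.3
jaw 76.4 -> 144.6
4.0 -33.0 -34.0 -8.4 -0.0 -0.0
3.0 -28.0 -39.0 -8.4 -0.0 -0.0
4.0 -22.0 -42.0 -8.4 -0.0 -0.0
3.0 -16.0 -45.0 -8.4 -0.0 -0.0
4.0 -9.0 -47.0 -8.4 -0.0 -0.0
3.0 -2.0 -48.0 -8.4 -0.0 -0.0
4.0 5.0 -48.0 -8.4 -0.0 -0.0
3.0 12.0 -46.0 -8.4 -0.0 -0.1
4.0 19.0 -44.0 -1.0 -0.0 0.0
3.0 19.0 -44.0 -0.0 -0.0 0.0
4.0 20.0 -44.0 -0.0 -0.0 0.0
3.0 19.0 -44.0 -0.0 -0.0 0.0
4.0 20.0 -44.0 -0.0 -0.0 0.0
3.0 20.0 -44.0 -0.0 -0.0 0.0
2.0 10.0 -23.0 -0.0 -0.0 0.0
```

```bash
python3 go.py 490 -40 180 54.6 15 f
```

```text
t 0.2 p [135.3 558.5 230.8] q [ 1.21  0.28  1.51 -0.    1.36 -0.12] F [-0.7 -0.  -0.4] w 85.3
jaw 76.4 -> -35.4
4.0 -33.0 -34.0 8.4 -0.0 0.0
3.0 -38.0 -29.0 8.4 -0.0 0.0
4.0 -42.0 -23.0 8.4 -0.0 0.0
3.0 -45.0 -17.0 8.4 -0.0 0.0
4.0 -47.0 -10.0 8.4 -0.0 0.0
3.0 -48.0 -3.0 8.4 -0.0 0.0
4.0 -48.0 4.0 8.4 -0.0 0.0
3.0 -47.0 11.0 8.4 -0.0 0.0
4.0 -45.0 17.0 8.4 -0.0 0.0
3.0 -41.0 24.0 8.4 -0.0 0.0
4.0 -38.0 30.0 8.4 0.0 0.0
3.0 -33.0 35.0 8.4 0.0 0.0
4.0 -27.0 39.0 8.4 0.0 0.0
3.0 -22.0 43.0 2.6 0.0 0.1
2.0 -10.0 22.0 -0.0 0.0 -0.0
```

Request:
play_rows:
  plan: "4 -33 -34 8.4 0 0 1;3 -38 -29 8.4 0 0 1;4 -42 -23 8.4 0 0 1;3 -45 -17 8.4 0 0 1;4 -47 -10 8.4 0 0 1"

```text
time_s: 0.7
position: [257.0, 351.3, 210.4]
tool_rot: [-0.457, 1.521, 0.46]
contact_force: [1.1, -0.0, 0.2]
width: 85.2
```

Request:
play_rows:
  plan: "3 -48 -3 8.4 0 0 1;4 -48 4 8.4 0 0 1;3 -47 11 8.4 0 0 1;4 -45 17 8.4 0 0 1;3 -41 24 8.4 0 0 1"

```text
time_s: 1.2
position: [377.1, 133.5, 192.9]
tool_rot: [0.133, 1.563, -0.127]
contact_force: [0.5, 0.5, 0.3]
width: 85.3
```

```bash
python3 go.py 490 -40 180 54.6 10
```

```text
t 1.2 p [377.1 133.5 192.9] q [0.16 0.03 1.91 0.   1.2  0.33] F [0.5 0.5 0.3] w 85.3
jaw -9.5 -> -35.4
3.0 -35.0 32.0 8.4 0.0 -0.1
3.0 -30.0 37.0 8.4 0.1 -0.1
3.0 -24.0 41.0 8.4 0.0 -0.1
3.0 -18.0 44.0 0.7 0.0 0.0
1.0 -6.0 16.0 -0.0 0.0 0.0
-0.2 -0.4 -0.4 -0.0 0.0 0.0
0.0 0.0 0.0 -0.0 0.0 0.0
0.0 0.0 0.0 -0.0 0.0 0.0
0.0 0.0 0.0 -0.0 0.0 0.0
0.0 0.0 0.0 -0.0 0.0 0.0
```

Tracking is good.

Request:
play_rows:
  plan: "3 -35 32 8.4 0 0 1;3 -30 37 8.4 0 0 1;3 -24 41 8.4 0 0 1;3 -18 44 0.7 0 0 1;1 -6 16 0 0 0 1"

```text
time_s: 1.7
position: [494.0, -52.5, 179.3]
tool_rot: [0.502, 1.507, -0.493]
contact_force: [0.4, 0.7, 0.1]
width: 85.4
```

```bash
python3 - <<'E'
from m import *
d=get_image('wrist'); W=pts(d); cv2.imwrite('pics/w1.png',d['img'][...,::-1])
spine(W.reshape(-1,3),(490,-40),18,30,65)
spine(W.reshape(-1,3),(490,-40),21,26,65)
E
python3 go.py 490 -40 60 54.6 4
```

```text
2098 c 489.9 -38.3 size 100 16 ang 54.4 ztop [24.9 26.1]
1967 c 489.9 -38.3 size 100 16 ang 54.4 ztop [24.8 25.8]
t 1.75 p [494.7 -53.4 179.1] q [-0.25  0.19  1.76  0.    1.19  0.38] F [ 2.5 -1.1 -0.3] w 85.4
jaw -36.5 -> -35.4
48.0 3.0 -5.0 -1.1 0.3 -0.4
48.0 3.0 -5.0 0.0 -0.0 0.0
23.0 2.0 -2.0 0.0 -0.0 0.0
0.1 -0.2 0.1 0.0 -0.0 0.0
```

View pics/w1.png

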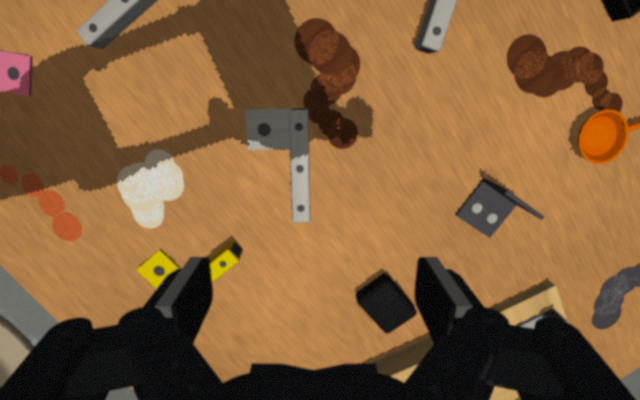

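Wrist view: the grey bracket is at (300,165) with its ear to the left at the far end, so it is left-hand. Size 100x16, top 24.9: consistent. Descending.

Request:
play_rows:
  plan: "48 5 -6 -1 0 0 0.6;48 5 -5 0 0 0 0.6;20 2 -2 0 0 0 0.6;0 0 0 0 0 0 0.6"

```text
time_s: 2.15
position: [493.2, -35.0, 61.2]
tool_rot: [0.49, 1.506, -0.481]
contact_force: [-0.4, 0.2, 0.3]
width: 51.2
```

```bash
python3 go.py 489 -39.5 6 54.4 4
```

```text
t 2.15 p [493.2 -35.   61.2] q [-0.22  0.31  1.93  0.01  0.89  0.4 ] F [-0.4  0.2  0.3] w 51.2
jaw -35.6 -> -35.6
48.0 -6.0 -1.0 0.0 0.4 -0.5
7.0 -1.0 -0.0 0.0 0.0 -0.0
0.2 0.4 -0.2 0.0 0.0 -0.0
-0.0 0.0 0.0 0.0 0.0 -0.0
```

Request:
play_rows:
  plan: "30 -6 -1 0 0.4 -0.5 0.6;19 0 0 0 0 0 0.6;5 0 0 0 0 0 0.6;0 0 0 0 0 0 0.6"

```text
time_s: 2.55
position: [491.0, -37.2, 9.8]
tool_rot: [0.484, 1.512, -0.482]
contact_force: [-0.3, 0.1, 0.2]
width: 51.2
```

```bash
python3 go.py 489 -39.5 6 54.4 2
```

```text
t 2.55 p [491.  -37.2   9.8] q [-0.22  0.39  1.99  0.    0.76  0.4 ] F [-0.3  0.1  0.2] w 51.2
jaw -35.3 -> -35.6
3.8 -3.1 -0.3 0.3 0.2 -0.1
-0.0 0.0 0.0 -0.0 0.0 -0.0
```

Request:
play_rows:
  plan: "4 -3 0 0 0 0 0.6;0 0 0 0 0 0 0;0 0 0 0 0 0 0;0 0 0 0 0 0 0;0 0 0 0 0 0 0"

```text
time_s: 3.05
position: [492.1, -40.1, 10.1]
tool_rot: [0.483, 1.503, -0.48]
contact_force: [0.3, 0.1, -1.3]
width: 14.4
```

Request:
play_rows:
  plan: "0 0 0 0 0 0 0;0 0 0 0 0 0 0;-20 0 0 0 0 0 0;-40 0 0 0 0 0 0;-40 0 0 0 0 0 0"

```text
time_s: 3.55
position: [485.9, -38.9, 107.0]
tool_rot: [0.483, 1.519, -0.483]
contact_force: [0.3, -0.8, -1.4]
width: 14.2
```

```bash
python3 - <<'E'
from h import *
cv2.imwrite('pics/w2.png',get_image('wrist')['img'][...,::-1])
E
python3 go.py 466 -354 140 -7.5 13; python3 go.py 466 -354 140 -7.5 1 f
```

```text
t 3.6 p [490.1 -39.7 113.2] q [-0.22  0.25  1.87  0.    1.02  0.39] F [ 1.9 -0.8  3.2] w 14.6
jaw -35.3 -> -97.5
-4.0 -41.0 25.0 8.4 0.0 -0.1
-4.0 -37.0 30.0 8.4 0.0 -0.1
-4.0 -32.0 35.0 8.4 0.1 -0.1
-4.0 -27.0 40.0 8.4 0.1 -0.0
-4.0 -20.0 43.0 8.4 0.0 -0.1
-4.0 -14.0 46.0 8.4 0.1 -0.0
-2.0 -5.0 28.0 8.4 0.0 -0.1
-0.2 0.4 -0.0 3.4 0.0 0.0
0.0 0.0 -0.0 -0.0 0.0 0.0
0.0 0.0 -0.0 -0.0 0.0 0.0
0.0 0.0 -0.0 -0.0 0.0 0.0
0.0 0.0 -0.0 -0.0 0.0 0.0
0.0 0.0 -0.0 -0.0 0.0 0.0
t 3.6 p [490.1 -39.7 113.2] q [-0.22  0.25  1.87  0.    1.02  0.39] F [ 1.9 -0.8  3.2] w 14.6
jaw -35.3 -> 82.5
-4.0 -41.0 25.0 -8.4 0.0 0.0
```

View pics/w2.png

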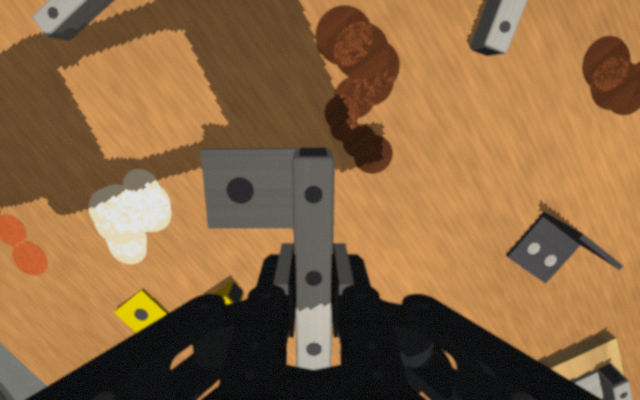

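Picture: the bracket is held squarely at mid-length, jaws at (313,277). Carrying it to the left-hand tray.

Request:
play_rows:
  plan: "-4 -41 25 8.4 0 0 0;-4 -37 30 8.4 0 0 0;-4 -32 35 8.4 0 0 0;-4 -27 40 8.4 0 0 0;-4 -20 43 8.4 0 0 0"

```text
time_s: 4.1
position: [472.5, -278.7, 136.5]
tool_rot: [1.06, 1.286, -1.043]
contact_force: [1.3, -0.7, -1.5]
width: 14.4
```

```bash
python3 go.py 463 -374 130 -7.5 5
```

```text
t 4.1 p [ 472.5 -278.7  136.5] q [-0.67  0.3   1.72  0.01  1.11  0.69] F [ 1.3 -0.7 -1.5] w 14.4
jaw -78.0 -> -97.5
3.0 -15.0 46.0 8.4 0.0 -0.4
4.0 -7.0 47.0 8.4 0.1 -0.5
-0.5 -0.4 -0.1 2.7 -0.0 -0.1
0.0 0.0 -0.0 -0.0 -0.0 0.0
0.0 0.0 -0.0 -0.0 -0.0 0.0
```

Request:
play_rows:
  plan: "3 -15 42 8.4 0 0 0;4 -7 42 8.4 0 0 0;0 0 0 2.7 0 0 0;0 0 0 0 0 0 0"

```text
time_s: 4.5
position: [460.5, -377.3, 128.1]
tool_rot: [1.325, 1.117, -1.306]
contact_force: [-0.0, 0.5, -1.0]
width: 14.4
```

```bash
python3 - <<'E'
from m import *
d=get_image('wrist'); W=pts(d); P=W.reshape(-1,3); cv2.imwrite('pics/w3.png',d['img'][...,::-1]); 
spine(P,(500,-354),24,33,150); spine(P,(466,-354),3,8,120)
E
python3 go.py 463 -374 40 -7.5 4
```

```text
6528 c 489.2 -354.7 size 151 211 ang -7.6 ztop [30.7 32. ]
19082 c 462.4 -352.5 size 237 158 ang 83.7 ztop [5.9 7.1]
t 4.55 p [ 460.6 -377.5  128.2] q [-0.81  0.37  1.63  0.01  1.12  0.91] F [-0.6 -0.3 -1.2] w 14.4
jaw -98.5 -> -97.5
48.0 0.0 -2.0 -1.0 0.2 -1.1
40.0 1.0 -2.0 0.0 0.0 -0.0
0.2 -0.1 -0.0 0.0 0.0 -0.0
-0.0 -0.0 -0.0 0.0 0.0 -0.0
```

View pics/w3.png

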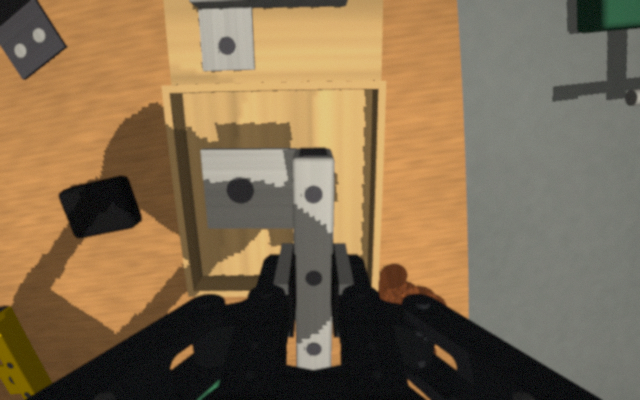

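Picture: the bracket is over the tray, ear towards its middle, and the sample's ear at (228,40) faces the box, so this is the left-hand tray. The tray centre re-measures as (464,-352). Lowering.

Request:
play_rows:
  plan: "45 1 -5 -1 0 -1 0;43 1 -3 0 0 0 0;0 0 0 0 0 0 0"

```text
time_s: 4.85
position: [466.6, -369.6, 40.1]
tool_rot: [1.298, 1.138, -1.3]
contact_force: [-1.2, 0.4, -0.9]
width: 14.2
```

```bash
python3 go.py 462 -371 16 -7.5 4
```

```text
t 4.85 p [ 466.6 -369.6   40.1] q [-0.79  0.46  1.73 -0.    0.94  0.91] F [-1.2  0.4 -0.9] w 14.2
jaw -97.1 -> -97.5
24.0 -5.0 2.0 0.4 0.4 -0.4
0.1 0.5 -0.3 -0.0 -0.0 0.0
-0.0 -0.0 0.0 -0.0 -0.0 0.0
-0.0 -0.0 0.0 -0.0 -0.0 0.0
```

Request:
play_rows:
  plan: "13 -4 1 0 0.4 -0.4 0;8 0 0 0 0 0 0;0 0 0 0 0 0 0"

```text
time_s: 5.15
position: [464.1, -370.0, 20.7]
tool_rot: [1.297, 1.147, -1.297]
contact_force: [-0.2, -0.3, -1.0]
width: 14.2
```

Request:
play_rows:
  plan: "2 0 0 0 0 0 0;0 0 0 0 0 0 0"

```text
time_s: 5.35
position: [465.2, -371.1, 20.8]
tool_rot: [1.296, 1.143, -1.296]
contact_force: [-0.2, 0.9, -1.1]
width: 14.2
```

Request:
play_rows:
  plan: "3 0 0 0 0 0 0;0 0 0 0 0 0 0"

```text
time_s: 5.55
position: [465.9, -372.0, 19.1]
tool_rot: [1.295, 1.14, -1.295]
contact_force: [-0.3, 0.1, -0.8]
width: 14.6
```

Request:
play_rows:
  plan: "2 0 0 0 0 0 0;0 0 0 0 0 0 0"

```text
time_s: 5.75
position: [466.2, -372.4, 17.5]
tool_rot: [1.295, 1.139, -1.295]
contact_force: [0.4, -0.5, -2.2]
width: 14.1
```

Request:
play_rows:
  plan: "3 0 0 0 0 0 0;0 0 0 0 0 0 0"

```text
time_s: 5.95
position: [466.5, -372.7, 14.7]
tool_rot: [1.295, 1.138, -1.295]
contact_force: [-0.5, -0.2, -0.1]
width: 14.4
```

Request:
play_rows:
  plan: "2 0 0 0 0 0 0;0 0 0 0 0 0 0"

```text
time_s: 6.15
position: [466.7, -372.9, 15.0]
tool_rot: [1.295, 1.137, -1.295]
contact_force: [0.5, 0.1, -1.3]
width: 14.0
```

Request:
play_rows:
  plan: "3 0 0 0 0 0 0;0 0 0 0 0 0 0"

```text
time_s: 6.35
position: [467.1, -373.3, 15.1]
tool_rot: [1.294, 1.135, -1.294]
contact_force: [1.5, -0.2, -1.0]
width: 14.4
```

Request:
play_rows:
  plan: "2 0 0 0 0 0 0;0 0 0 0 0 0 0"

```text
time_s: 6.55
position: [467.5, -373.6, 14.7]
tool_rot: [1.294, 1.133, -1.294]
contact_force: [-1.6, 0.7, 0.2]
width: 14.1
```

Z holds at about 15, the height expected on the floor, and the weight reading has gone. Releasing.

Request:
play_rows:
  plan: "0 0 0 0 0 0 0.45;0 0 0 0 0 0 0.45;0 0 0 0 0 0 0.45;0 0 0 0 0 0 0.45"

```text
time_s: 6.95
position: [467.3, -373.4, 13.0]
tool_rot: [1.295, 1.135, -1.294]
contact_force: [0.1, 0.6, -0.1]
width: 38.0
```

Request:
play_rows:
  plan: "-30 0 0 0 0 0 0.45;-40 0 0 0 0 0 0.45;-40 0 0 0 0 0 0.6;-40 0 0 0 0 0 0.6;0 0 0 0 0 0 0.6"

```text
time_s: 7.45
position: [465.1, -371.2, 164.8]
tool_rot: [1.296, 1.142, -1.296]
contact_force: [0.9, -0.5, -0.1]
width: 50.8
```

```bash
python3 - <<'E'
from m import *
d=get_image('wrist'); P=pts(d).reshape(-1,3); cv2.imwrite('pics/w4.png',d['img'][...,::-1])
spine(P,(463,-372),22,40,52); spine(P,(480,-330),6.5,14,40)
E
python3 go.py 672 7 150 37 12;  python3 go.py 672 7 150 37 1 f
```

```text
2359 c 463.5 -394.6 size 59 98 ang -6.7 ztop [29.9 31.2]
2491 c 480.3 -328.1 size 76 79 ang -7.5 ztop [ 9.4 11.1]
t 7.5 p [ 463.8 -369.9  162.1] q [-0.79  0.35  1.58 -0.    1.22  0.9 ] F [ 0.7  0.1 -0.6] w 51.4
jaw -96.9 -> -53.0
1.0 18.0 -44.0 -8.4 0.0 -0.0
1.0 24.0 -41.0 -8.4 0.0 -0.0
1.0 30.0 -37.0 -8.4 0.0 -0.0
1.0 35.0 -33.0 -8.4 0.1 -0.0
2.0 40.0 -27.0 -8.4 0.0 -0.0
1.0 43.0 -21.0 -1.9 0.0 -0.0
2.0 44.0 -20.0 -0.0 0.0 -0.0
1.0 44.0 -20.0 -0.0 0.0 -0.0
2.0 43.0 -19.0 -0.0 0.0 -0.0
-0.1 0.1 0.2 -0.0 0.0 -0.0
0.0 0.0 0.0 -0.0 0.0 -0.0
0.0 0.0 0.0 -0.0 0.0 -0.0
t 7.5 p [ 463.8 -369.9  162.1] q [-0.79  0.35  1.58 -0.    1.22  0.9 ] F [ 0.7  0.1 -0.6] w 51.4
jaw -96.9 -> -233.0
1.0 18.0 -44.0 8.4 -0.0 -0.0
```

View pics/w4.png

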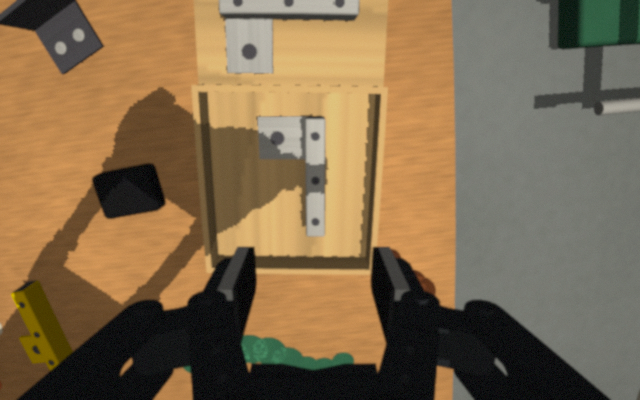

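Picture: the left-hand bracket lies flat in its tray at (315,175), top at 29.9 (expected 29) and the ear lying flat at about 9.4. Now to the right-hand bracket.

Request:
play_rows:
  plan: "1 18 -44 -8.4 0 0 0.6;1 24 -41 -8.4 0 0 0.6;1 30 -37 -8.4 0 0 0.6;1 35 -33 -8.4 0 0 0.6;2 40 -27 -8.4 0 0 0.6"

```text
time_s: 8.0
position: [576.1, -159.3, 148.0]
tool_rot: [0.735, 1.449, -0.742]
contact_force: [0.5, -0.5, 1.1]
width: 51.6
```

```bash
python3 go.py 660 0 150 37 5
```

```text
t 8.0 p [ 576.1 -159.3  148. ] q [-0.38  0.37  1.58 -0.    1.2   0.56] F [ 0.5 -0.5  1.1] w 51.6
jaw -54.2 -> -53.0
-1.0 43.0 -21.0 -1.2 -0.2 0.4
-0.0 43.0 -21.0 0.0 -0.0 -0.0
-1.0 44.0 -20.0 0.0 -0.0 -0.0
-0.0 33.0 -16.0 0.0 -0.0 -0.0
-0.2 -0.5 0.5 0.0 -0.0 -0.0
```

Request:
play_rows:
  plan: "-1 43 -21 -1.2 0 0 0.6;0 43 -21 0 0 0 0.6;-1 44 -20 0 0 0 0.6;0 25 -12 0 0 0 0.6;0 0 0 0 0 0 0.6"

```text
time_s: 8.5
position: [655.1, 6.9, 137.4]
tool_rot: [0.711, 1.474, -0.721]
contact_force: [1.3, -0.2, 0.2]
width: 51.3
```

```bash
python3 - <<'E'
from m import *
d=get_image('wrist'); P=pts(d).reshape(-1,3); cv2.imwrite('pics/w5.png',d['img'][...,::-1])
spine(P,(673,7),18,30,65)
E
python3 go.py 672 7 60 37 4
```

```text
2806 c 673.9 8.6 size 100 16 ang 37.9 ztop [24.9 26. ]
t 8.55 p [654.    5.4 137.1] q [-0.1   0.47  1.45  0.    1.25  0.82] F [ 0.7 -0.  -0.4] w 50.9
jaw -52.4 -> -53.0
46.0 10.0 7.0 0.6 -1.0 1.0
31.0 6.0 4.0 -0.0 -0.0 0.0
-0.2 0.1 -0.4 -0.0 -0.0 0.0
-0.0 0.0 -0.0 -0.0 -0.0 0.0
```

View pics/w5.png

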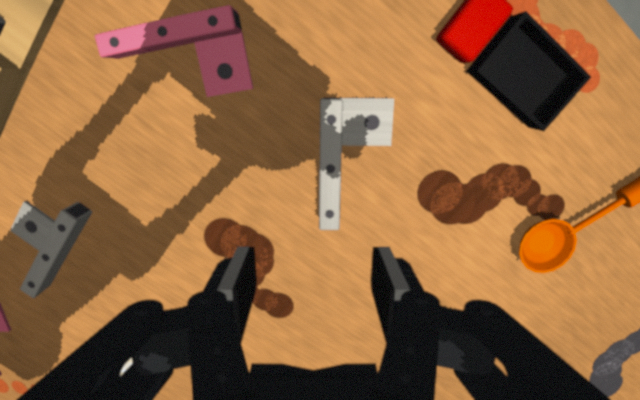

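Wrist view: the grey bracket is at (330,165), ear at the far end on the right, so it is right-hand. It measures 100x16 at (673.9, 8.6), yaw 37.9°.

Request:
play_rows:
  plan: "46 11 8 0 -1 1 0.6;31 7 4 0 0 0 0.6;0 0 0 0 0 0 0.6"

```text
time_s: 8.85
position: [672.7, 4.4, 56.7]
tool_rot: [0.712, 1.452, -0.717]
contact_force: [0.4, 0.2, -1.3]
width: 50.9
```

```bash
python3 go.py 672.5 7.5 9 37.9 4
```

```text
t 8.85 p [672.7   4.4  56.7] q [-0.1   0.55  1.52 -0.    1.08  0.82] F [ 0.4  0.2 -1.3] w 50.9
jaw -52.4 -> -52.1
48.0 2.0 -3.0 -0.3 -0.0 0.2
-0.3 -0.1 0.4 -0.0 -0.0 -0.0
-0.0 0.0 0.0 -0.0 -0.0 -0.0
-0.0 0.0 0.0 -0.0 -0.0 -0.0
```

Request:
play_rows:
  plan: "30 2 -3 0 0 0 0.6;16 0 0 0 0 0 0.6;0 0 0 0 0 0 0.6"

```text
time_s: 9.15
position: [670.1, 3.7, 10.4]
tool_rot: [0.713, 1.453, -0.722]
contact_force: [-0.4, -0.1, 0.4]
width: 51.4
```

```bash
python3 go.py 672.5 7.5 9 37.9 2
```

```text
t 9.15 p [670.1   3.7  10.4] q [-0.1   0.59  1.57 -0.    0.99  0.83] F [-0.4 -0.1  0.4] w 51.4
jaw -52.7 -> -52.1
1.4 4.2 -1.5 -0.6 -0.1 0.4
-0.0 0.0 -0.0 0.0 0.0 -0.0
```

Request:
play_rows:
  plan: "2 4 -1.5 -0.6 0 0.4 0.6;0 0 0 0 0 0 0;0 0 0 0 0 0 0;0 0 0 0 0 0 0;0 0 0 0 0 0 0"

```text
time_s: 9.65
position: [673.9, 5.3, 13.7]
tool_rot: [0.712, 1.447, -0.707]
contact_force: [-0.7, -0.7, -3.0]
width: 13.9
```

Request:
play_rows:
  plan: "0 0 0 0 0 0 0;0 0 0 0 0 0 0;-20 0 0 0 0 0 0;-40 0 0 0 0 0 0;-40 0 0 0 0 0 0"

```text
time_s: 10.15
position: [667.8, 6.0, 108.1]
tool_rot: [0.708, 1.464, -0.714]
contact_force: [0.9, 0.1, -2.1]
width: 14.2
```

```bash
python3 go.py 507 338 140 0 10; python3 go.py 507 338 140 0 1 f
```

```text
t 10.15 p [667.8   6.  108.1] q [-0.1   0.5   1.46  0.    1.19  0.81] F [ 0.9  0.1 -2.1] w 14.2
jaw -52.1 -> -90.0
-4.0 10.0 -47.0 8.4 -0.1 0.1
-4.0 3.0 -48.0 8.4 -0.1 0.2
-4.0 -4.0 -48.0 8.4 -0.1 0.1
-4.0 -11.0 -47.0 8.4 -0.0 0.2
-4.0 -18.0 -44.0 4.3 -0.0 0.0
-4.0 -21.0 -43.0 0.0 -0.0 0.0
-4.0 -20.0 -43.0 0.0 -0.0 0.0
-3.0 -15.0 -30.0 0.0 -0.0 0.0
0.1 0.4 -0.3 0.0 -0.0 0.0
0.0 -0.0 0.0 0.0 -0.0 0.0
t 10.15 p [667.8   6.  108.1] q [-0.1   0.5   1.46  0.    1.19  0.81] F [ 0.9  0.1 -2.1] w 14.2
jaw -52.1 -> 90.0
-4.0 10.0 -47.0 -8.4 -0.0 -0.0
```

Request:
play_rows:
  plan: "-6 10 -47 8.4 0 0 0;-6 3 -48 8.4 0 0 0;-5 -4 -48 8.4 0 0 0;-4 -11 -47 8.4 0 0 0;-4 -18 -44 4.3 0 0 0"

```text
time_s: 10.65
position: [570.0, 220.5, 140.4]
tool_rot: [1.223, 1.197, -1.218]
contact_force: [0.2, 1.1, -2.5]
width: 14.1
```

```bash
python3 go.py 507 338 140 0 5
```

```text
t 10.65 p [570.  220.5 140.4] q [ 0.26  0.39  1.57 -0.    1.18  1.84] F [ 0.2  1.1 -2.5] w 14.1
jaw -90.9 -> -90.0
0.0 -23.0 -42.0 -0.9 0.0 -0.3
0.0 -23.0 -42.0 -0.0 0.0 0.0
0.0 -18.0 -33.0 -0.0 0.0 0.0
0.3 0.3 -0.1 -0.0 0.0 0.0
-0.0 -0.0 -0.0 -0.0 0.0 0.0
```

Request:
play_rows:
  plan: "0 -23 -42 -0.9 0 0 0;0 -23 -42 0 0 0 0;0 -12 -23 0 0 0 0;0 0 0 0 0 0 0"

```text
time_s: 11.05
position: [506.1, 337.8, 140.8]
tool_rot: [1.21, 1.21, -1.201]
contact_force: [0.4, -1.0, -2.0]
width: 13.9
```

```bash
python3 - <<'E'
from m import *
d=get_image('wrist'); P=pts(d).reshape(-1,3); cv2.imwrite('pics/w6.png',d['img'][...,::-1])
spine(P,(530,318),26,33,150)
spine(P,(507,318),3,8,70)
E
python3 go.py 507 338 40 0 3
```

```text
5485 c 513.1 320.5 size 151 171 ang -0.4 ztop [30.8 32. ]
10459 c 511.0 317.3 size 140 132 ang 78.0 ztop [5.9 7. ]
t 11.1 p [506.8 336.5 140.7] q [ 0.47  0.38  1.58 -0.    1.18  2.04] F [-0.1 -0.4 -2.6] w 13.9
jaw -89.8 -> -90.0
48.0 -0.0 -1.0 0.2 -0.1 -0.3
48.0 0.0 -0.0 0.0 -0.0 0.0
4.7 0.0 -0.4 0.0 -0.0 0.0
```

View pics/w6.png

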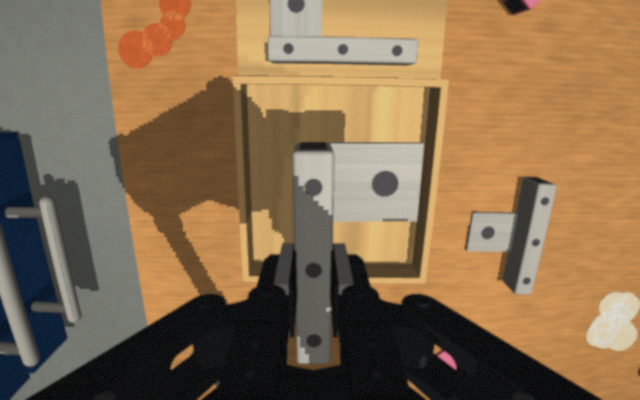

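Picture: the held bracket has its ear on the right, and the sample on the ledge has its ear at (297,8), pointing away, so this is the right-hand tray. Its centre is at (507,320). Lowering.

Request:
play_rows:
  plan: "48 0 -4 0 0 0 0;48 0 0 0 0 0 0;5 0 0 0 0 0 0;0 0 0 0 0 0 0"

```text
time_s: 11.5
position: [512.3, 339.1, 40.2]
tool_rot: [1.215, 1.203, -1.196]
contact_force: [0.5, 0.3, -1.2]
width: 13.9
```

```bash
python3 go.py 507 340 18 0 3
```

```text
t 11.5 p [512.3 339.1  40.2] q [ 0.47  0.49  1.69 -0.    0.95  2.04] F [ 0.5  0.3 -1.2] w 13.9
jaw -89.8 -> -90.0
22.0 -6.0 -1.0 0.2 -0.1 -0.7
0.2 0.5 0.1 -0.0 -0.0 -0.0
-0.0 -0.0 0.0 -0.0 -0.0 -0.0
```

Request:
play_rows:
  plan: "14 -5 -1 0 0 -0.7 0;8 0 0 0 0 0 0;0 0 0 0 0 0 0"

```text
time_s: 11.8
position: [510.8, 340.0, 20.9]
tool_rot: [1.215, 1.209, -1.202]
contact_force: [0.3, -0.3, -3.1]
width: 14.5
```

Request:
play_rows:
  plan: "3 0 0 0 0 0 0;0 0 0 0 0 0 0"

```text
time_s: 12.0
position: [512.0, 340.3, 19.2]
tool_rot: [1.217, 1.208, -1.199]
contact_force: [0.3, -0.2, -2.4]
width: 14.2
```

Request:
play_rows:
  plan: "3 0 0 0 0 0 0;0 0 0 0 0 0 0"

```text
time_s: 12.2
position: [513.3, 341.2, 18.4]
tool_rot: [1.22, 1.207, -1.196]
contact_force: [-0.2, -0.3, -1.8]
width: 14.2
```

Request:
play_rows:
  plan: "3 -2 0 0 0 0 0;0 0 0 0 0 0 0"

```text
time_s: 12.4
position: [514.0, 341.8, 18.5]
tool_rot: [1.224, 1.204, -1.189]
contact_force: [-0.3, 0.3, -2.5]
width: 14.3
```

Request:
play_rows:
  plan: "3 -2 0 0 0 0 0;0 0 0 0 0 0 0"

```text
time_s: 12.6
position: [514.5, 342.3, 18.4]
tool_rot: [1.227, 1.201, -1.183]
contact_force: [-1.6, 0.3, -0.4]
width: 13.9
```

Request:
play_rows:
  plan: "2 -2 0 0 0 0 0;0 0 0 0 0 0 0"

```text
time_s: 12.8
position: [514.7, 342.6, 18.3]
tool_rot: [1.229, 1.198, -1.178]
contact_force: [-3.2, -1.1, 2.5]
width: 14.0
```

Z holds at 18.4. It was grasped at 13.7 and the floor is 5 higher, and the force has turned upward, so it is on the floor. Releasing.

Request:
play_rows:
  plan: "0 0 0 0 0 0 0.45;0 0 0 0 0 0 0.45;0 0 0 0 0 0 0.45;0 0 0 0 0 0 0.45"

```text
time_s: 13.2
position: [513.7, 342.9, 16.7]
tool_rot: [1.229, 1.199, -1.179]
contact_force: [0.1, -0.5, -0.2]
width: 38.6
```

Request:
play_rows:
  plan: "-30 0 0 0 0 0 0.45;-40 0 0 0 0 0 0.45;-40 0 0 0 0 0 0.6;-40 0 0 0 0 0 0.6;0 0 0 0 0 0 0.6"

```text
time_s: 13.7
position: [508.2, 340.8, 168.2]
tool_rot: [1.224, 1.202, -1.186]
contact_force: [0.0, 1.1, 0.3]
width: 51.4
```

```bash
python3 - <<'E'
from m import *
d=get_image('wrist'); P=pts(d).reshape(-1,3); a=d['img']
spine(P,(512,341),22,40,54); spine(P,(530,305),6.5,14,20)
for n in ['scene','side']:
    Q=pts(get_image(n)).reshape(-1,3); print(n,end=' ');spine(Q,(464,-372),22,40,52)
s=get_image('scene')['img']
cv2.imwrite('pics/fin.png',np.vstack([cv2.resize(a,(480,300)),cv2.resize(s,(480,300))])[...,::-1]); print(state()['position'],state()['width'],state()['contact_force'])
E
```

```text
2541 c 516.1 365.0 size 99 60 ang 0.1 ztop [30.  31.2]
859 c 530.4 305.0 size 39 39 ang -68.2 ztop [ 9.7 10.9]
scene 329 c 462.5 -394.4 size 59 101 ang -6.9 ztop [29.1 32. ]
side 510 c 464.2 -394.5 size 59 97 ang -7.3 ztop [28.7 30.6]
[503.95549976 338.41653803 160.63820653] 50.99867084151552 [-0.36525151  1.15565897 -0.76003941]
```

View pics/fin.png

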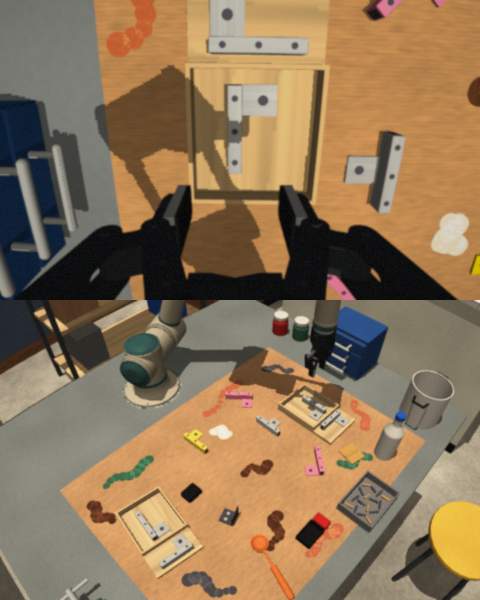

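Final pictures: both brackets lie flat inside their trays, at (235,130) in the wrist view and (150,525) in the scene view. The gripper is clear of everything.

```bash
python3 -c "
from station import *
print(sign_off())"
```

```text
the job is handed in; nothing more can be done
None
```

Both brackets are in their matching trays, lying flat the same way up as they started, and released. I handed the job in at about 14 s on the robot's clock; it gave no verdict.

- **Left-hand bracket:** it went into the tray at about y = -352. Its top reads 29–30 mm above the table (29 mm is expected on the tray floor). Its origin is roughly 20 mm from the tray centre across and 0 mm along.
- **Right-hand bracket:** it went into the tray at about y = +320. Its top reads 30 mm and its ear about 9.7 mm, so it lies flat. Its origin is roughly 20 mm from the tray centre across and 8 mm along.
- **Arm:** the gripper ended open and about 160 mm above the table, touching nothing. No force reading I saw passed about 5 N.
- **Other parts:** I left the bracket with the mid-length ear and the pink and yellow look-alikes alone.

**Checks that disagreed or fell short:**
- The finger opening read about 14 mm on the 16 mm spines.
- In the last few millimetres of each lowering, the downward steps went less far than asked and the tool drifted 2–4 mm sideways.
- My rectangle fit of each bracket in its tray also took in the tray wall, so I judged its position from the release pose and the pictures.

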